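# Tidy the worktop after breakfast

## Task

Sort the five loose things lying along the front of the worktop: stand the two egg cups upright in the brown egg rack, one in each bay, put the lemon and the garlic into the slatted wooden crate, and lay the matchbox flat in the white enamel tray with the blue rim. Leave the tin and the mug where they stand.

Things in the scene. Friction and masses are not known exactly. Their poses are not given: they have to be found in the camera images.
- egg_cup_pale: loose pale cream turned egg cup, 48 mm across its rim, 56 mm tall, foot 41 mm across. Origin: centre of its underside; z up its axis. Grip it by its bowl (48 mm wide), 36 to 56 mm above its foot
- egg_cup_wood: loose brown wooden egg cup, 47 mm across its rim, 56 mm tall, foot 41 mm across. Origin: centre of its underside; z up its axis. Grip it by its bowl (47 mm wide), 36 to 56 mm above its foot
- lemon: loose yellow lemon lying on the worktop, 67 mm long (its x axis), 54 mm wide (y) and 54 mm high (z). Origin: centre of its underside. Widest at about 27 mm height
- garlic: loose whitish-pink garlic bulb, round, 48 to 50 mm across, 51 mm tall. Origin: centre of its underside; z up. Widest at about 20 to 25 mm height
- match_box: loose flat red matchbox, 45 mm (its x axis) by 70 mm (y) by 18 mm high (z), lying flat. Origin: centre of its underside
- egg_rack: egg-cup rack: low brown wooden tray, 146 mm (x) by 76 mm (y), 20 mm high, fixed to the worktop, with one divider making two square bays 64 mm wide, each with a round cork pad on its floor. Origin: centre of its underside. Walls 6 mm thick, the bays' floor 6 mm above the worktop; the bays' centres lie 35 mm to either side of the origin along the rack's x axis
- crate: slatted pale wooden produce crate, empty, fixed to the worktop, 190 mm (x) by 130 mm (y), 37 mm high, walls 6 mm thick, a small 8 mm post in each inner corner. Origin: centre of its underside; its inner floor is 6 mm higher; axes along its sides, x the long one. Inside it is 178 by 118 mm
- enamel_tray: white enamel tray with a blue rim, empty, fixed to the worktop, 190 mm (x) by 130 mm (y), about 26 mm high with its rim, walls 6 mm thick. Origin: centre of its underside; its inner floor is 6 mm higher; axes along its sides, x the long one. Inside it is 178 by 118 mm
- tin: bystander: closed green-and-white food tin, 76 mm across, 58 mm tall, standing loose behind the trays. Origin: centre of its underside
- mug: bystander: white mug, reddish inside, 89 mm across, 120 mm with its handle, 98 mm tall, standing loose to the left of the trays, handle away from them (its -y). Origin: centre of the underside of its outline
Not all that is in view belongs to the job. Several things have the shape of the lemon; the one meant has the colours described above.

How it is judged:
At the end, for the whole second after the job is handed in: Each egg cup upright (0.15 rad) on the floor of its own rack bay, either one, within 14 mm of its centre in x and y; lemon and garlic inside the crate, origins at most 30 mm above its floor; matchbox flat (0.15 rad) on the enamel tray's floor (within 6 mm); all five at rest (((x of egg_cup_pale in the frame of egg_rack between -0.049 and -0.021 m and y of egg_cup_pale in the frame of egg_rack between -0.014 and 0.014 m and z of egg_cup_pale in the frame of egg_rack between 0 and 0.012 m and angle between each of egg_cup_pale, egg_cup_wood's own z axis and vertical below 0.15 rad and x of egg_cup_wood in the frame of egg_rack between 0.021 and 0.049 m and y of egg_cup_wood in the frame of egg_rack between -0.014 and 0.014 m and z of egg_cup_wood in the frame of egg_rack between 0 and 0.012 m) or (x of egg_cup_pale in the frame of egg_rack between 0.021 and 0.049 m and y of egg_cup_pale in the frame of egg_rack between -0.014 and 0.014 m and z of egg_cup_pale in the frame of egg_rack between 0 and 0.012 m and angle between each of egg_cup_pale, egg_cup_wood's own z axis and vertical below 0.15 rad and x of egg_cup_wood in the frame of egg_rack between -0.049 and -0.021 m and y of egg_cup_wood in the frame of egg_rack between -0.014 and 0.014 m and z of egg_cup_wood in the frame of egg_rack between 0 and 0.012 m)) and x of lemon in the frame of crate between -0.088 and 0.088 m and y of lemon in the frame of crate between -0.058 and 0.058 m and z of lemon in the frame of crate between 0 and 0.036 m and x of garlic in the frame of crate between -0.088 and 0.088 m and y of garlic in the frame of crate between -0.058 and 0.058 m and z of garlic in the frame of crate between 0 and 0.036 m and x of match_box in the frame of enamel_tray between -0.08 and 0.08 m and y of match_box in the frame of enamel_tray between -0.05 and 0.05 m and z of match_box in the frame of enamel_tray between 0 and 0.012 m and angle between match_box's own z axis and vertical below 0.15 rad and linear speed of each of egg_cup_pale, egg_cup_wood, lemon, garlic, match_box below 0.02 m/s); the robot touches nothing.
It fails at once if the tin is moved more than 25 mm (distance of tin from where it was at the start of the episode above 0.025 m).
It fails at once if the mug is moved more than 25 mm (distance of mug from where it was at the start of the episode above 0.025 m).
It also fails if it takes over 128 s, if anything falls off the work surface, if the arm or the gripper's body presses on something with over 40 N, if the wrist force passes 120 N, or if a joint passes its speed limit or range.

## Robot

A 7-joint arm with a two-finger parallel gripper is mounted at the origin on a cart in front of the work surface, level with it; the furniture and walls round the work are solid. World frame = base frame: x ahead of the robot, y to its left, z up, the work surface at z = 0. Lengths are in m, angles in rad, forces in N, time in s.
With the tool pointing down it reaches from about 0.4 to 0.9 m from the base axis. Payload 5.5 kg.
Tool frame: the origin (TCP) lies on the mounting face of the last link; the fingertips stand 178 mm ahead of it and the grasp point (between the pads) lies 159 mm ahead of it; z points along the fingers, y is the line along which they close (so a half turn about z gives the same grasp; the last joint's range is limited). The gripper opens to 92 mm and grips with 3 to 60 N. Pads are 19 mm wide; open, the fingers measure 130 mm over their backs; the gripper's body (75 mm by 190 mm) begins 47 mm behind the grasp point.
Start: joints at [-1.006, 0.501, -0.427, 1.55, 0.221, 1.138, -0.21], TCP at [0.193, 0.621, 0.405] pointing down, gripper open.
Joint ranges: [-2.88, 2.88], [-0.31, 2.03], [-1.54, 1.56], [0.2, 2.42], [-1.41, 4.55], [0.19, 2.02], [-2.57, 2.57]. Speed limits (rad/s): [2.57, 2.57, 3.14, 3.14, 3.14, 3.14, 3.14].

## Interface

Orientations are given as [roll, pitch, yaw] about the fixed x, y, z axes, in that order (R = Rz(yaw) Ry(pitch) Rx(roll)).
In Python, from bench import r gives the robot as it stands.
- The arm moves only by the tool carry_out, never from a script. Its argument "motion" is a list of rows, each a list of 7 numbers: the shift along the tool's x, y, z in mm, then the turn, a rotation vector about the tool's x, y, z in degrees, then the closure, from 0 (fully open) to 1 (shut). A call has exactly 10 rows; each row shifts and turns the commanded pose from where the row before left it, along the tool's axes as they then stand; what a row does not reach is not made up. A row lasts 1/10 s, in which the tool goes at most 50 mm and 8.59 degrees, less where a joint would pass 70% of its speed; a pose out of reach is approached as far as the arm can. A call is refused whole if a number of a shift passes 50 or a number of a turn 8.59, either way. A call with a gripper value outside its range is refused whole. The fingers move at their own pace and stop on an object; "grip_force" is the grip in N (left out, the last holds). Time passes only in rows, so rows that do not move let the fingers close, or fill a call up. It gives the time, the measured TCP pose, the force, the opening and the grip force at its end, in the units of the state.
- r.state(): the state, without advancing time (a new reading comes with each control period).
- r.grab_frame(name): name is "side" or "top"; returns the picture (384x512x3 uint8, red, green, blue); there is no depth.
- r.get_calibration(name): a dict with "intrinsics" (3x3 intrinsics, pixels), "dist" ([k1, k2, p1, p2, k3] as OpenCV has them; the pictures are not rectified), "T" (4x4, takes a point from camera to world coordinates). Camera axes: x right, y down, z forward; pixel columns grow to the right and rows downward; lengths in m; the calibration is good to about 2 mm. A picture is of the moment at which its call begins. get_calibration takes no time and is no camera call.
- r.finish_job(): hands the job in; it is judged then, once.
The state is a dict: "time": time; "q": joint angles; "dq": joint speeds; "joint_efforts": joint torques, N m; "eef_pos": TCP position; "ee_rot": TCP orientation; "force": force on the tool from outside, world axes, zero at the start; "ft_torque": the same for the moment, N m; "finger_gap": finger opening in m; "finger_force": force on a finger pad.
Only numpy, scipy, OpenCV 4.12 (cv2) and the standard library are available. Lean on these libraries where they do the work, as an engineer would, in place of code of your own. Each camera call takes 0.05 s, during which the arm holds its last target. There are 200 camera calls.

## Working session

There is one attempt and no reset: what is moved stays moved. The work goes in short steps, Python scripts to look and compute and a tool call to move; the robot and the scene stay as the last step left them, time stands still between calls to the robot, and variables do not carry over. Pictures are saved under pics/ and viewed, at most 14 in all, crops included, and the job is handed in when it is done.

Besides the shell and the picture viewer there is one more tool, called after "Request:" by a JSON object that holds its "name" and its "arguments". carry_out: Moves the arm, as the interface text tells. Its arguments: {"type":"object","properties":{"motion":{"type":"array"},"grip_force":{"type":"number"}},"required":["motion"]}

```bash
mkdir -p pics; ls; python3 - <<'E'
from bench import r
import cv2,json
s=r.state();print(s)
for n in("top","side"):
    im=r.grab_frame(n);cv2.imwrite(f"pics/{n}0.png",im[:,:,::-1]);c=r.get_calibration(n);print(n,c)
E
```

```text
pics
{'time': 0.0, 'q': array([-1.00581679,  0.50183142, -0.42679051,  1.55147293,  0.22080827,
        1.13829499, -0.2102937 ]), 'dq': array([ 0.00239782, -0.00080847, -0.00026842, -0.00165414, -0.00182334,
       -0.00034794,  0.00137008]), 'joint_efforts': array([ 3.91163503e-04, -5.66600919e+01, -5.81635013e+00, -2.79107201e+01,
       -6.88009732e-02,  3.08490638e-02,  1.93184178e-04]), 'eef_pos': array([0.19313798, 0.62026067, 0.40367872]), 'ee_rot': array([-3.13964542e+00, -5.26407329e-05,  2.83988165e+00]), 'force': array([ 0.33047996,  0.49883971, -0.09673229]), 'ft_torque': array([-0.00441688, -0.01571529,  0.0054095 ]), 'finger_force': 0.0, 'finger_gap': 0.09174945960316153}
top {'intrinsics': array([[424.40927166,   0.        , 254.02656235],
       [  0.        , 424.40927166, 189.65601916],
       [  0.        ,   0.        ,   1.        ]]), 'dist': array([-0.00538765,  0.        ,  0.        ,  0.        ,  0.        ]), 'T': array([[-0.01174353, -0.99017837,  0.13931578,  0.3624915 ],
       [-0.99992811,  0.01129179, -0.00403255,  0.04979476],
       [ 0.00241982, -0.13935313, -0.99023979,  1.38266001],
       [ 0.        ,  0.        ,  0.        ,  1.        ]])}
side {'intrinsics': array([[374.59441321,   0.        , 249.95752246],
       [  0.        , 374.59441321, 188.25717275],
       [  0.        ,   0.        ,   1.        ]]), 'dist': array([-0.02074828,  0.        ,  0.        ,  0.        ,  0.        ]), 'T': array([[ 0.91677753, -0.14815282,  0.37090389,  0.02057415],
       [-0.39881311, -0.38982091,  0.83005286, -1.16710221],
       [ 0.02161142, -0.90889515, -0.41646435,  0.64842641],
       [ 0.        ,  0.        ,  0.        ,  1.        ]])}
```

View pics/top0.png

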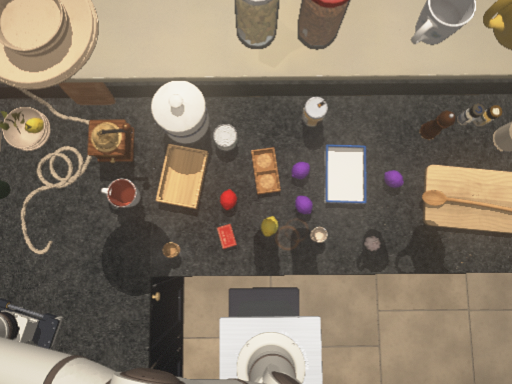

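View pics/side0.png

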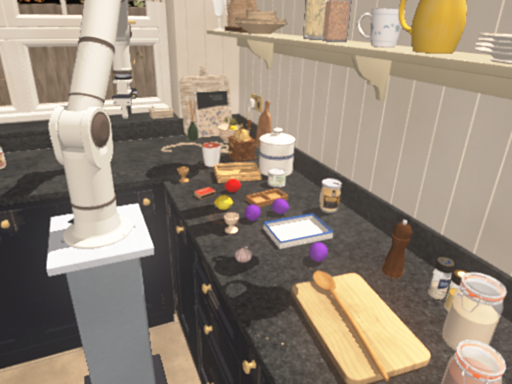

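Top view: wood egg cup (172,250), matchbox (227,236), yellow lemon (269,226), pale cup (319,235), garlic (373,243), crate (183,177), rack (265,171), tray (345,174), mug (122,193). Lemon-shaped candidates: yellow (269,226), red (229,200), purple (301,171), (304,204), (394,179), and the bowl's lemon (35,125). I choose the yellow one at (269,226) and check it in a close crop.

```bash
python3 - <<'E'
import cv2
im=cv2.imread("pics/top0.png")
cv2.imwrite("pics/crop1.png",cv2.resize(im[125:270,150:410],None,fx=3,fy=3,interpolation=cv2.INTER_CUBIC))
E
```

```text
(no output)
```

View pics/crop1.png

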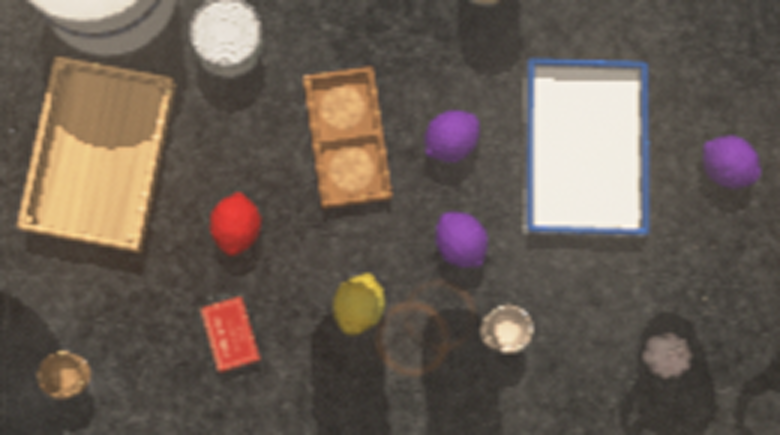

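The crop shows a yellow lemon at crop (358,303), i.e. full (269,226), with its long axis running along the column direction and leaning slightly right. The red and purple ones are decoys. The ring at (287,237) is only a stain.

```bash
cat > h.py <<'E'
import numpy as np, cv2
from bench import r
def ray(n,px,z):
    c=r.get_calibration(n); K,d,T=c["intrinsics"],c["dist"],c["T"]
    p=cv2.undistortPoints(np.float64(px).reshape(-1,1,2),K,d)[:,0]
    v=np.c_[p,np.ones(len(p))]@T[:3,:3].T; o=T[:3,3]
    return (o+v*((z-o[2])/v[:,2:]))
def proj(n,P):
    c=r.get_calibration(n);Ti=np.linalg.inv(c["T"])
    return cv2.projectPoints(np.float64(P).reshape(-1,1,3),cv2.Rodrigues(Ti[:3,:3])[0],Ti[:3,3],c["intrinsics"],c["dist"])[0][:,0]
def blob(im,roi,f):
    """largest connected blob in roi (x0,y0,x1,y1) of BGR image; f(h,s,v)->mask. contour in full px"""
    x0,y0,x1,y1=roi; h,s,v=[a.astype(int) for a in cv2.split(cv2.cvtColor(im[y0:y1,x0:x1],cv2.COLOR_BGR2HSV))]
    m=f(h,s,v).astype(np.uint8)*255
    c=max(cv2.findContours(m,cv2.RETR_EXTERNAL,cv2.CHAIN_APPROX_NONE)[0],key=cv2.contourArea)
    return c[:,0]+[x0,y0]
def rect(P):
    (cx,cy),(w,h),a=cv2.minAreaRect(np.float32(P[:,:2]*1000))
    if w<h: w,h,a=h,w,a+90
    return np.round([cx,cy,w,h,(a+90)%180-90],1)   # mm, long axis angle deg from x
E
python3 - <<'E'
from h import *
im=cv2.imread("pics/top0.png")
T={ "cupW":((158,236,186,262),lambda h,s,v:(s>70)&(v>60),.053),
 "match":((212,220,240,252),lambda h,s,v:(s>120)&(v>80),.018),
 "lemon":((255,212,285,240),lambda h,s,v:(s>110)&(h>18)&(h<35),.027),
 "cupP":((308,224,332,246),lambda h,s,v:(v>110),.053),
 "garlic":((362,232,386,254),lambda h,s,v:(v>75),.023),
 "crate":((150,140,215,212),lambda h,s,v:(s>70)&(v>60),.037),
 "rack":((248,144,284,198),lambda h,s,v:(s>90)&(v>50),.020),
 "tray":((320,140,372,208),lambda h,s,v:((s>110)&(h>100))|(v>130),.026),
 "tin":((212,122,240,152),lambda h,s,v:(v>110),.058),
 "mug":((98,178,140,210),lambda h,s,v:(v>100),.098)}
out=im.copy()
for k,(roi,f,z) in T.items():
    c=blob(im,roi,f); P=ray("top",c,z); cv2.drawContours(out,[c[:,None]],-1,(0,255,0),1)
    print(k,"cx,cy,L,W,ang",rect(P), "px",c.min(0),c.max(0))
cv2.imwrite("pics/ov1.png",cv2.resize(out[120:270,90:410],None,fx=2.5,fy=2.5,interpolation=cv2.INTER_NEAREST))
E
```

```text
cupW cx,cy,L,W,ang [365.1 304.1  55.8  46.1  89.3] px [162 242] [180 257]
match cx,cy,L,W,ang [405.9 134.5  72.   46.7  16.5] px [217 224] [236 248]
lemon cx,cy,L,W,ang [436.4  -2.2  59.3  53.8 -57.2] px [261 216] [277 236]
cupP cx,cy,L,W,ang [ 406.  -156.6   51.2   50.1  -46.3] px [310 226] [327 242]
garlic cx,cy,L,W,ang [ 378.1 -329.1   51.2   44.2   89.3] px [364 236] [380 250]
crate cx,cy,L,W,ang [593.2 275.6 210.6 144.7 -10.3] px [155 143] [208 211]
rack cx,cy,L,W,ang [618.1   6.2 149.6  78.5   7.3] px [251 147] [280 194]
tray cx,cy,L,W,ang [ 605.2 -250.9  189.   132.    -2.8] px [324 145] [365 202]
tin cx,cy,L,W,ang [ 7.223e+02  1.372e+02  8.260e+01  7.390e+01 -3.000e-01] px [213 124] [236 149]
mug cx,cy,L,W,ang [534.9 449.9  99.5  97.1  32.9] px [101 178] [139 207]
```

View pics/ov1.png

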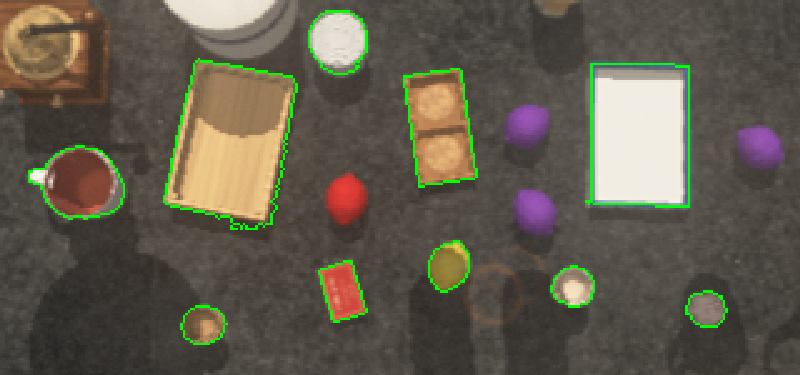

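The masks sit well on all objects except for some noise at the crate's lower right corner. One refinement follows: the side-view blobs as a cross-check, plus the lemon axis and the crate corners.

```bash
cat >> h.py <<'E'
def go(x,y,z,ang):
    """shift (tool axes, mm) and turn (deg about tool z, applied AFTER/with z only) to bring the grasp point to x,y,z (mm) with closing line at ang (deg, mod 180)"""
    s=r.state(); from scipy.spatial.transform import Rotation as Ro
    R=Ro.from_euler("xyz",s["ee_rot"]).as_matrix(); g=s["eef_pos"]*1000+R@[0,0,159]
    d=R.T@(np.array([x,y,z])-g); a=np.degrees(np.arctan2(R[1,1],R[0,1]))
    t=-((ang-a+90)%180-90)
    T=Ro.from_matrix(R).inv()*Ro.from_euler("xyz",[np.pi,0,np.arctan2(R[1,0],R[0,0])]) # levelling
    R2=R@Ro.from_euler("z",t,degrees=True).as_matrix(); d2=R2.T@(np.array([x,y,z])-g)
    print("t %.2f grasp"%s["time"],g.round(1),"close ang %.1f"%a,"gap %.1f"%(s["finger_gap"]*1e3),"ff %.1f"%s["finger_force"],"q",s["q"].round(2))
    print("  shift now-axes",d.round(1)," turn z %.1f (or other way %.1f)"%(t,t-180*np.sign(t))," after-turn shift",d2.round(1)," level",np.degrees(T.as_rotvec()).round(2))
E
python3 - <<'E'
from h import *
im=cv2.imread("pics/top0.png");sd=cv2.imread("pics/side0.png")
q=np.array([[195,60],[296,77],[270,222],[165,203]])/2.5+[90,120]
P=ray("top",q,.037);print("crate",rect(P),P[:,:2].round(3).tolist())
print("canister near",ray("top",[[185,140],[208,125]],0).round(3).tolist())
for n,p in (("red",(229,200)),("p1",(301,171)),("p2",(304,204)),("p3",(394,179))): print(n,ray("top",[p],.027).round(3)[0,:2])
c=blob(im,(255,208,285,246),lambda h,s,v:(s>90)&(h>15)&(h<38)); P=ray("top",c,.027)
print("lemon ell",cv2.fitEllipse(np.float32(P[:,:2]*1000)),rect(P))
for k,xyz in {"cupW":(.365,.308,.04),"cupP":(.4065,-.158,.04),"garlic":(.378,-.329,.024),"lemon":(.436,-.002,.027),"match":(.406,.1345,.009),"rack":(.619,.006,.01),"crate":(.593,.275,.018),"tray":(.605,-.251,.013)}.items():
    u=proj("side",[xyz])[0]; print(k,u.round(1)); cv2.drawMarker(sd,(int(round(u[0])),int(round(u[1]))),(0,255,0),cv2.MARKER_CROSS,5,1)
cv2.imwrite("pics/side1.png",cv2.resize(sd[130:280,160:360],None,fx=4,fy=4,interpolation=cv2.INTER_CUBIC))
go(365,308,150,80)
E
```

```text
crate [598.9 272.6 191.2 136.5 -10.7] [[0.705, 0.322], [0.681, 0.191], [0.492, 0.223], [0.518, 0.357]]
canister near [[0.727, 0.273, 0.0], [0.778, 0.196, 0.0]]
red [0.521 0.125]
p1 [ 0.613 -0.109]
p2 [ 0.505 -0.116]
p3 [ 0.583 -0.41 ]
lemon ell ((435.5839538574219, -2.6580355167388916), (51.72639083862305, 65.22856140136719), 65.19203186035156) [435.8  -2.1  63.2  53.9 -46. ]
cupW [183.4 171.2]
cupP [231.2 219.3]
garlic [243.1 252.9]
lemon [223.6 201.6]
match [204.8 192.4]
rack [267.1 197. ]
crate [235.6 171.7]
tray [297.2 228.6]
t 0.10 grasp [193.1 620.  244.8] close ang 72.7 gap 91.9 ff 0.0 q [-1.01  0.5  -0.43  1.55  0.22  1.14 -0.21]
  shift now-axes [-256.9 -246.7   95.2]  turn z -7.3 (or other way 172.7)  after-turn shift [-223.5 -277.3   95.2]  level [-0.1 -0.   0. ]
```

View pics/side1.png

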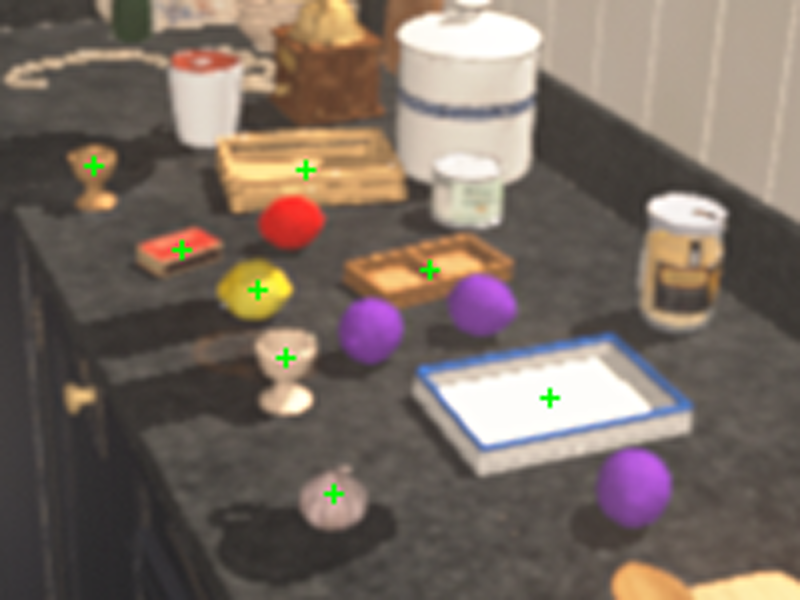

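The green crosses from the top-view positions fall on each object in the side view, so the positions agree. The lemon's long axis is at about −25° in both views. I'm starting with the wooden cup.

Request:
{"name": "carry_out", "arguments": {"motion": [[-32,-31,10,0,0,0,0],[-32,-31,10,0,0,0,0],[-32,-31,10,0,0,0,0],[-32,-31,10,0,0,0,0],[-32,-31,10,0,0,0,0],[-32,-31,10,0,0,0,0],[-32,-31,10,0,0,0,0],[-32,-31,10,0,0,0,0],[0,0,15,0,0,0,0],[0,0,10,0,0,0,0]], "grip_force": 20}}

```text
time: 1.1
eef_pos: [0.3645, 0.3061, 0.2988]
ee_rot: [-3.141, -0.0, 2.836]
force: [-0.4, 0.4, 0.3]
finger_gap: 0.0918
finger_force: 0.0
```

```bash
python3 -c "
from h import *
go(365,308,46,72.7)"
```

```text
t 1.10 grasp [364.4 305.9 139.8] close ang 72.5 gap 91.8 ff 0.0 q [-0.47  0.33 -0.33  2.07  0.15  0.77  0.37]
  shift now-axes [-0.   2.2 93.8]  turn z -0.2 (or other way 179.8)  after-turn shift [-0.   2.2 93.8]  level [-0.06 -0.02  0.  ]
```

Request:
{"name": "carry_out", "arguments": {"motion": [[0,1,25,0,0,0,0],[0,1,25,0,0,0,0],[0,0,22,0,0,0,0],[0,0,16,0,0,0,0],[0,0,4,0,0,0,0],[0,0,0,0,0,0,1],[0,0,0,0,0,0,1],[0,0,0,0,0,0,1],[0,0,0,0,0,0,1],[0,0,0,0,0,0,1]]}}

```text
time: 2.1
eef_pos: [0.3647, 0.3098, 0.2083]
ee_rot: [3.141, 0.001, 2.84]
force: [-0.8, 0.5, 0.2]
finger_gap: 0.0568
finger_force: 0.0
```

```bash
python3 -c "
from h import *
go(655,10,250,97.3)"
```

```text
t 2.10 grasp [364.9 309.9  49.3] close ang 72.7 gap 56.8 ff 0.0 q [-0.53  0.49 -0.28  2.11  0.24  0.57  0.29]
  shift now-axes [-366.3 -199.9 -200.6]  turn z -24.6 (or other way 155.4)  after-turn shift [-249.9 -334.2 -200.6]  level [0.05 0.04 0.  ]
```

Request:
{"name": "carry_out", "arguments": {"motion": [[0,0,0,0,0,0,1],[0,0,0,0,0,0,1],[0,0,0,0,0,0,1],[0,0,0,0,0,0,1],[0,0,-10,0,0,0,1],[0,0,-25,0,0,0,1],[0,0,-35,0,0,-6.2,1],[0,0,-35,0,0,-6.2,1],[0,0,-25,0,0,-6.2,1],[0,0,-10,0,0,-6,1]]}}

```text
time: 3.1
eef_pos: [0.3649, 0.3103, 0.3509]
ee_rot: [3.14, 0.004, -3.009]
force: [0.5, -0.1, -0.6]
finger_gap: 0.0455
finger_force: 20.0
```

```bash
python3 -c "
from h import *
go(655,10.5,150,97.3)"
```

```text
t 3.10 grasp [365.5 310.7 191.9] close ang 97.6 gap 45.5 ff 20.0 q [-0.37  0.26 -0.45  2.02  0.15  0.88  0.81]
  shift now-axes [-247.3 -335.9   42.3]  turn z 0.3 (or other way -179.7)  after-turn shift [-248.9 -334.7   42.3]  level [0.12 0.23 0.  ]
```

Request:
{"name": "carry_out", "arguments": {"motion": [[-20,-27,0,0,0,0,1],[-28,-38,0,0,0,0,1],[-28,-38,0,0,0,0,1],[-28,-38,0,0,0,0,1],[-28,-38,0,0,0,0,1],[-28,-38,0,0,0,0,1],[-28,-38,0,0,0,0,1],[-28,-38,0,0,0,0,1],[-20,-27,0,0,0,0,1],[-12,-15,0,0,0,0,1]]}}

```text
time: 4.1
eef_pos: [0.6545, 0.0049, 0.3478]
ee_rot: [-3.14, 0.0, -3.018]
force: [-1.0, 0.3, -0.7]
finger_gap: 0.0454
finger_force: 20.0
```

```bash
python3 -c "
from h import *
go(655,10.5,56,97.3)"
```

```text
t 4.10 grasp [654.6   4.7 188.8] close ang 97.1 gap 45.4 ff 20.0 q [ 0.13  0.54 -0.26  1.59  0.16  1.02  1.53]
  shift now-axes [ -1.1   5.9 132.8]  turn z -0.2 (or other way 179.8)  after-turn shift [ -1.1   5.9 132.8]  level [-0.08  0.01 -0.  ]
```

Request:
{"name": "carry_out", "arguments": {"motion": [[0,2,20,0,0,0,1],[0,2,25,0,0,0,1],[-1,2,25,0,0,0,1],[0,0,15,0,0,0,1],[0,0,5,0,0,0,1],[0,0,0,0,0,0,1],[0,0,0,0,0,0,1],[0,0,0,0,0,0,1],[0,0,0,0,0,0,1],[0,0,0,0,0,0,1]]}}

```text
time: 5.1
eef_pos: [0.6536, 0.015, 0.2585]
ee_rot: [-3.141, 0.001, -3.014]
force: [0.6, 0.1, 0.4]
finger_gap: 0.0452
finger_force: 20.0
```

```bash
python3 - <<'E'
from h import *
go(655,10.5,55,97.3)
a=r.grab_frame("top")[:,:,::-1];b=r.grab_frame("side")[:,:,::-1]
g=lambda i,x,y:cv2.resize(i[y:y+90,x:x+90],(400,400),interpolation=cv2.INTER_CUBIC)
cv2.imwrite("pics/p1.png",np.hstack([g(a,220,130),g(b,220,140)]))
E
```

```text
t 5.10 grasp [653.7  15.   99.5] close ang 97.3 gap 45.2 ff 20.0 q [ 0.11  0.65 -0.24  1.65  0.19  0.87  1.49]
  shift now-axes [-0.6 -4.6 44.5]  turn z 0.0 (or other way -180.0)  after-turn shift [-0.6 -4.6 44.5]  level [-0.01  0.06 -0.  ]
```

View pics/p1.png

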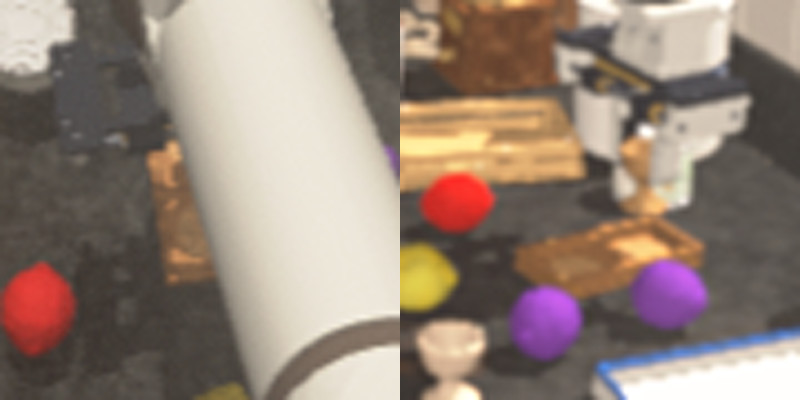

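The wooden cup hangs upright in the gripper, above the far bay (side crop (645,190)). I'm lowering and releasing it.

Request:
{"name": "carry_out", "arguments": {"motion": [[0,-2.5,15,0,0,0,1],[0,-2,15,0,0,0,1],[0,0,8,0,0,0,1],[0,0,5,0,0,0,1],[0,0,1.5,0,0,0,1],[0,0,0,0,0,0,1],[0,0,0,0,0,0,1],[0,0,0,0,0,0,0.3],[0,0,0,0,0,0,0.3],[0,0,0,0,0,0,0.3]]}}

```text
time: 6.2
eef_pos: [0.6537, 0.0108, 0.2127]
ee_rot: [3.141, -0.001, -3.014]
force: [0.1, -0.4, 0.5]
finger_gap: 0.0629
finger_force: 0.0
```

```bash
python3 -c "
from h import *
go(655,10.5,54,97.3);print(r.state()['force'])"
```

```text
t 6.20 grasp [653.6  10.8  53.7] close ang 97.3 gap 62.9 ff 0.0 q [ 0.1   0.71 -0.23  1.66  0.21  0.79  1.48]
  shift now-axes [-1.3 -0.5 -0.3]  turn z 0.0 (or other way -180.0)  after-turn shift [-1.3 -0.5 -0.3]  level [ 0.02 -0.03 -0.  ]
[ 0.13141654 -0.41822653  0.50645544]
```

Request:
{"name": "carry_out", "arguments": {"motion": [[0,0,-15,0,0,0,0.3],[0,0,-35,0,0,0,0.3],[0,0,-40,0,0,0,0],[20,-10,-10,0,0,0,0],[40,-20,0,0,0,0,0],[40,-20,0,0,0,0,0],[45,-23,0,0,0,0,0],[45,-23,0,0,0,0,0],[45,-23,0,0,0,0,0],[31,-17,0,0,0,0,0]]}}

```text
time: 7.2
eef_pos: [0.4059, -0.1587, 0.3139]
ee_rot: [-3.141, -0.001, -3.016]
force: [-0.0, 0.2, 0.7]
finger_gap: 0.0915
finger_force: 0.0
```

```bash
python3 -c "
from h import *
go(406.5,-158,46,97.3)"
```

```text
t 7.20 grasp [ 405.8 -158.9  154.9] close ang 97.2 gap 91.5 ff 0.0 q [ 0.52  0.23 -0.23  2.15  0.08  0.77  1.94]
  shift now-axes [ -0.9   0.8 108.9]  turn z -0.1 (or other way 179.9)  after-turn shift [ -0.9   0.8 108.9]  level [-0.04 -0.03  0.  ]
```

Request:
{"name": "carry_out", "arguments": {"motion": [[0,0,25,0,0,0,0],[0,0,35,0,0,0,0],[0,0,30,0,0,0,0.1],[0,0,15,0,0,0,0.2],[0,0,4,0,0,0,0.25],[0,0,0,0,0,0,1],[0,0,0,0,0,0,1],[0,0,0,0,0,0,1],[0,0,0,0,0,0,1],[0,0,0,0,0,0,1]]}}

```text
time: 8.2
eef_pos: [0.4093, -0.1574, 0.2052]
ee_rot: [-3.141, 0.002, -3.014]
force: [-0.1, 1.4, 6.0]
finger_gap: 0.0463
finger_force: 20.0
```

```bash
python3 -c "
from h import *
go(585,1.5,150,97.3)"
```

```text
t 8.20 grasp [ 409.6 -157.5   46.2] close ang 97.3 gap 46.3 ff 20.0 q [ 0.47  0.44 -0.19  2.2   0.17  0.5   1.85]
  shift now-axes [-194.4  135.2 -103.6]  turn z 0.0 (or other way -180.0)  after-turn shift [-194.3  135.3 -103.6]  level [-0.05  0.11 -0.  ]
```

Request:
{"name": "carry_out", "arguments": {"motion": [[0,0,-10,0,0,0,1],[0,0,-30,0,0,0,1],[0,0,-40,0,0,0,1],[0,0,-24,0,0,0,1],[-25,18,0,0,0,0,1],[-35,24,0,0,0,0,1],[-40,28,0,0,0,0,1],[-40,28,0,0,0,0,1],[-35,24,0,0,0,0,1],[-20,14,0,0,0,0,1]]}}

```text
time: 9.2
eef_pos: [0.5867, 0.0058, 0.309]
ee_rot: [3.14, 0.002, -3.011]
force: [0.0, -0.7, 0.2]
finger_gap: 0.0458
finger_force: 20.0
```

Request:
{"name": "carry_out", "arguments": {"motion": [[0,0,15,0,0,0,1],[0,0,20,0,0,0,1],[0,0,20,0,0,0,1],[0,0,10,0,0,0,1],[0,0,5,0,0,0,1],[0,0,0,0,0,0,1],[0,0,0,0,0,0,1],[0,0,0,0,0,0,1],[0,0,0,0,0,0,1],[0,0,0,0,0,0,1]]}}

```text
time: 10.2
eef_pos: [0.585, 0.0024, 0.2387]
ee_rot: [-3.141, 0.001, -3.014]
force: [0.5, -0.5, -0.7]
finger_gap: 0.0464
finger_force: 20.0
```

```bash
python3 - <<'E'
from h import *
go(586.5,1.5,53.5,97.3)
a=r.grab_frame("top")[:,:,::-1];b=r.grab_frame("side")[:,:,::-1]
g=lambda i,x,y:cv2.resize(i[y:y+90,x:x+90],(400,400),interpolation=cv2.INTER_CUBIC)
cv2.imwrite("pics/p2.png",np.hstack([g(a,220,130),g(b,220,140)]))
E
```

```text
t 10.20 grasp [585.1   2.4  79.7] close ang 97.3 gap 46.4 ff 20.0 q [ 0.15  0.58 -0.26  1.84  0.21  0.75  1.48]
  shift now-axes [-1.2 -1.1 26.2]  turn z 0.0 (or other way -180.0)  after-turn shift [-1.2 -1.1 26.2]  level [-0.01  0.05 -0.  ]
```

View pics/p2.png

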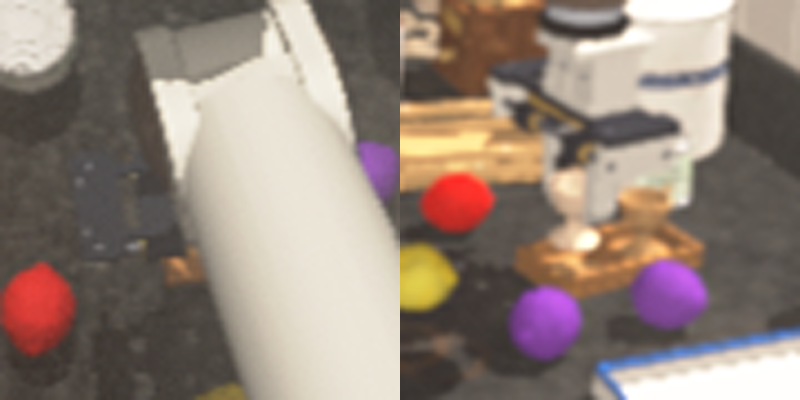

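The wooden cup stands upright in the far bay (side crop (645,215)). The pale cup is above the near bay (crop (572,215)).

Request:
{"name": "carry_out", "arguments": {"motion": [[-1,-1,12,0,0,0,1],[0,0,8,0,0,0,1],[0,0,4,0,0,0,1],[0,0,3,0,0,0,1],[0,0,0,0,0,0,1],[0,0,0,0,0,0,1],[0,0,0,0,0,0,0.3],[0,0,0,0,0,0,0.3],[0,0,0,0,0,0,0.3],[0,0,-5,0,0,0,0.3]]}}

```text
time: 11.3
eef_pos: [0.5855, 0.0015, 0.2155]
ee_rot: [3.141, -0.002, -3.014]
force: [0.3, 0.5, 0.2]
finger_gap: 0.064
finger_force: 0.0
```

```bash
python3 -c "
from h import *
go(436,-2,27,65)"
```

```text
t 11.30 grasp [585.2   1.5  56.5] close ang 97.3 gap 64.0 ff 0.0 q [ 0.15  0.61 -0.25  1.84  0.22  0.71  1.47]
  shift now-axes [148.4  15.5  29.8]  turn z 32.3 (or other way -147.7)  after-turn shift [133.7 -66.2  29.8]  level [ 0.01 -0.09 -0.  ]
```

Request:
{"name": "carry_out", "arguments": {"motion": [[0,0,-15,0,0,0,0.3],[0,0,-35,0,0,0,0.3],[0,0,-30,0,0,8.1,0],[0,0,-10,0,0,8.1,0],[0,0,0,0,0,8.1,0],[0,0,0,0,0,8,0],[35,-18,0,0,0,0,0],[40,-20,0,0,0,0,0],[40,-20,0,0,0,0,0],[19,-8,0,0,0,0,0]]}}

```text
time: 12.3
eef_pos: [0.4328, -0.0019, 0.3066]
ee_rot: [-3.14, -0.002, 2.705]
force: [0.7, 0.5, -0.3]
finger_gap: 0.0918
finger_force: 0.0
```

```bash
python3 - <<'E'
from h import *
go(436,-2,26,65)
a=r.grab_frame("top")[:,:,::-1];b=r.grab_frame("side")[:,:,::-1]
g=lambda i,x,y:cv2.resize(i[y:y+90,x:x+90],(400,400),interpolation=cv2.INTER_CUBIC)
cv2.imwrite("pics/p3.png",np.hstack([g(a,220,150),g(b,200,140)]))
E
```

```text
t 12.30 grasp [432.4  -2.  147.6] close ang 65.0 gap 91.8 ff 0.0 q [ 0.11  0.23 -0.18  2.17  0.06  0.75  1.02]
  shift now-axes [ -3.5   1.7 121.6]  turn z 0.0 (or other way -180.0)  after-turn shift [ -3.5   1.7 121.6]  level [-0.09 -0.11  0.  ]
```

View pics/p3.png

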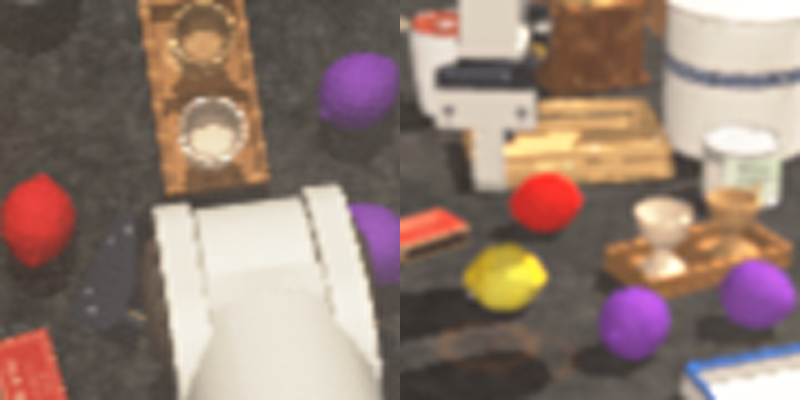

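Both cups stand upright in the rack bays: top crop (205,35) and (212,132). I'm descending on the lemon.

Request:
{"name": "carry_out", "arguments": {"motion": [[0,0,25,0,0,0,0],[0,0,35,0,0,0,0],[0,0,35,0,0,0,0.05],[0,0,20,0,0,0,0.1],[0,0,6,0,0,0,0.2],[0,0,0,0,0,0,1],[0,0,0,0,0,0,1],[0,0,0,0,0,0,1],[0,0,0,0,0,0,1],[0,0,0,0,0,0,1]]}}

```text
time: 13.4
eef_pos: [0.4375, -0.0016, 0.1864]
ee_rot: [3.14, 0.003, 2.705]
force: [-0.2, -0.2, 6.8]
finger_gap: 0.0522
finger_force: 20.0
```

```bash
python3 -c "
from h import *
go(640,265,150,79.5)"
```

```text
t 13.40 grasp [437.9  -1.6  27.4] close ang 65.0 gap 52.2 ff 20.0 q [ 0.06  0.48 -0.14  2.21  0.14  0.45  0.94]
  shift now-axes [ -70.8  327.2 -122. ]  turn z -14.5 (or other way 165.5)  after-turn shift [-150.4  299.  -122. ]  level [0.07 0.15 0.  ]
```

Request:
{"name": "carry_out", "arguments": {"motion": [[0,0,-10,0,0,0,1],[0,0,-30,0,0,0,1],[0,0,-40,0,0,-7.3,1],[0,0,-30,0,0,-7.2,1],[-14,28,-12,0,0,0,1],[-20,40,0,0,0,0,1],[-22,44,0,0,0,0,1],[-22,44,0,0,0,0,1],[-22,44,0,0,0,0,1],[-20,40,0,0,0,0,1]]}}

```text
time: 14.4
eef_pos: [0.599, 0.2144, 0.308]
ee_rot: [3.141, 0.0, 2.959]
force: [1.2, 0.9, -0.3]
finger_gap: 0.0522
finger_force: 20.0
```

Request:
{"name": "carry_out", "arguments": {"motion": [[-18,36,0,0,0,0,1],[-12,23,0,0,0,0,1],[0,0,0,0,0,0,1],[0,0,15,0,0,0,1],[0,0,25,0,0,0,1],[0,0,20,0,0,0,1],[0,0,0,0,0,0,1],[0,0,0,0,0,0,1],[0,0,0,0,0,0,1],[0,0,0,0,0,0,1]]}}

```text
time: 15.4
eef_pos: [0.639, 0.265, 0.2488]
ee_rot: [3.14, 0.002, 2.958]
force: [0.4, -0.8, -0.5]
finger_gap: 0.0521
finger_force: 20.0
```

```bash
python3 - <<'E'
from h import *
go(640,265,37,79.5)
a=r.grab_frame("top")[:,:,::-1];b=r.grab_frame("side")[:,:,::-1]
g=lambda i,x,y:cv2.resize(i[y:y+90,x:x+90],(400,400),interpolation=cv2.INTER_CUBIC)
cv2.imwrite("pics/p4.png",np.hstack([g(a,140,130),g(b,190,120)]))
E
```

```text
t 15.40 grasp [639.4 265.1  89.8] close ang 79.5 gap 52.1 ff 20.0 q [-0.26  0.72 -0.26  1.55  0.22  0.9   0.8 ]
  shift now-axes [-0.5 -0.1 52.8]  turn z -0.0 (or other way 180.0)  after-turn shift [-0.5 -0.1 52.8]  level [0.07 0.11 0.  ]
```

View pics/p4.png

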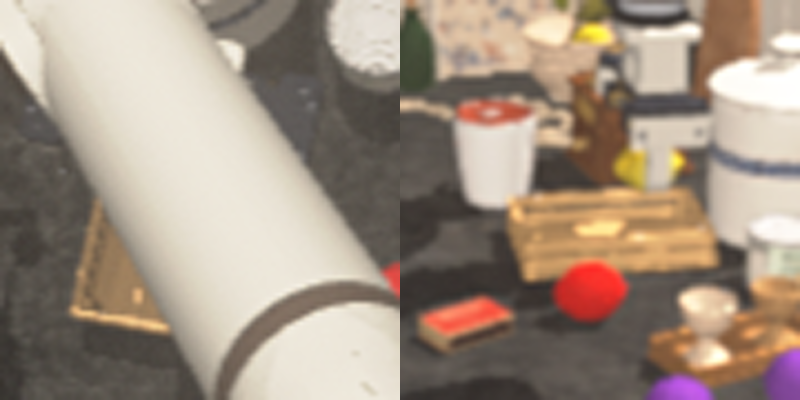

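The lemon is held at side crop (650,165), above the crate and clear of the canister. I'm lowering it.

Request:
{"name": "carry_out", "arguments": {"motion": [[0,0,12,0,0,0,1],[0,0,15,0,0,0,1],[0,0,15,0,0,0,1],[0,0,8,0,0,0,1],[0,0,2,0,0,0,1],[0,0,0,0,0,0,1],[0,0,0,0,0,0,0.3],[0,0,0,0,0,0,0.3],[0,0,0,0,0,0,0.3],[0,0,-10,0,0,0,0.3]]}}

```text
time: 16.5
eef_pos: [0.6379, 0.2648, 0.2046]
ee_rot: [-3.14, -0.002, 2.959]
force: [-0.1, -0.9, -1.0]
finger_gap: 0.0645
finger_force: 0.0
```

```bash
python3 -c "
from h import *
go(406,134.5,130,106.5)
print(r.state()['force'])"
```

```text
t 16.50 grasp [637.6 264.6  45.6] close ang 79.5 gap 64.5 ff 0.0 q [-0.26  0.77 -0.25  1.56  0.23  0.84  0.79]
  shift now-axes [ 204.2 -170.2  -83.9]  turn z -27.0 (or other way 153.0)  after-turn shift [259.2 -59.  -83.9]  level [-0.07 -0.1   0.  ]
[-0.08835968 -0.88983044 -0.9626775 ]
```

Request:
{"name": "carry_out", "arguments": {"motion": [[0,0,-25,0,0,0,0.3],[0,0,-35,0,0,0,0.3],[0,0,-25,0,0,-6.8,0],[0,0,0,0,0,-6.8,0],[0,0,0,0,0,-6.7,0],[0,0,0,0,0,-6.7,0],[40,-9,0,0,0,0,0],[48,-11,0,0,0,0,0],[48,-11,0,0,0,0,0],[48,-11,0,0,0,0,0]]}}

```text
time: 17.5
eef_pos: [0.4725, 0.1716, 0.291]
ee_rot: [-3.141, 0.001, -2.854]
force: [0.4, 0.3, 0.9]
finger_gap: 0.0917
finger_force: 0.0
```

Request:
{"name": "carry_out", "arguments": {"motion": [[40,-9,0,0,0,0,0],[25,-6,0,0,0,0,0],[10,-2,0,0,0,0,0],[0,0,0,0,0,0,0],[0,0,20,0,0,0,0],[0,0,25,0,0,0,0],[0,0,10,0,0,0,0],[0,0,0,0,0,0,0],[0,0,0,0,0,0,0],[0,0,0,0,0,0,0]]}}

```text
time: 18.5
eef_pos: [0.4077, 0.1354, 0.236]
ee_rot: [3.141, 0.002, -2.853]
force: [-0.7, 0.6, -0.0]
finger_gap: 0.0915
finger_force: 0.0
```

```bash
python3 -c "
from h import *
go(406,134.5,22,106.5)
print(r.state()['force'])"
```

```text
t 18.50 grasp [408.  135.5  77. ] close ang 106.5 gap 91.5 ff 0.0 q [-0.03  0.39 -0.41  2.21  0.27  0.59  1.22]
  shift now-axes [ 2.3 -0.4 55. ]  turn z 0.0 (or other way -180.0)  after-turn shift [ 2.3 -0.4 55. ]  level [0.01 0.1  0.  ]
[-0.72581869  0.55651813 -0.02978553]
```

Request:
{"name": "carry_out", "arguments": {"motion": [[2,0,15,0,0,0,0.1],[0,0,18,0,0,0,0.2],[0,0,13,0,0,0,0.25],[0,0,6,0,0,0,0.25],[0,0,2,0,0,0,0.25],[0,0,0,0,0,0,1],[0,0,0,0,0,0,1],[0,0,0,0,0,0,1],[0,0,0,0,0,0,1],[0,0,0,0,0,0,1]]}}

```text
time: 19.5
eef_pos: [0.4053, 0.1344, 0.1817]
ee_rot: [-3.142, 0.001, -2.854]
force: [0.2, -0.0, 5.6]
finger_gap: 0.0447
finger_force: 20.0
```

```bash
python3 -c "
from h import *
go(606,-251,130,87.2)
print(r.state()['force'])"
```

```text
t 19.50 grasp [405.5 134.4  22.7] close ang 106.5 gap 44.7 ff 20.0 q [-0.09  0.5  -0.33  2.23  0.36  0.46  1.14]
  shift now-axes [ -82.9 -426.5 -107.2]  turn z 19.3 (or other way -160.7)  after-turn shift [-219.2 -375.1 -107.2]  level [-0.    0.05 -0.  ]
[ 1.67397838e-01 -4.45990532e-03  5.57778416e+00]
```

Request:
{"name": "carry_out", "arguments": {"motion": [[0,0,-10,0,0,0,1],[0,0,-30,0,0,0,1],[0,0,-35,0,0,6.5,1],[0,0,-25,0,0,6.4,1],[0,0,-8,0,0,6.4,1],[-14,-25,0,0,0,0,1],[-20,-34,0,0,0,0,1],[-24,-41,0,0,0,0,1],[-24,-41,0,0,0,0,1],[-24,-41,0,0,0,0,1]]}}

```text
time: 20.5
eef_pos: [0.5024, -0.0542, 0.2899]
ee_rot: [3.141, 0.0, 3.094]
force: [1.4, 0.8, 0.4]
finger_gap: 0.0446
finger_force: 20.0
```

Request:
{"name": "carry_out", "arguments": {"motion": [[-24,-41,0,0,0,0,1],[-24,-41,0,0,0,0,1],[-24,-41,0,0,0,0,1],[-20,-36,0,0,0,0,1],[-14,-24,0,0,0,0,1],[-7,-10,0,0,0,0,1],[0,0,0,0,0,0,1],[0,0,20,0,0,0,1],[0,0,25,0,0,0,1],[0,0,10,0,0,0,1]]}}

```text
time: 21.5
eef_pos: [0.6042, -0.2478, 0.2321]
ee_rot: [3.139, -0.004, 3.096]
force: [-1.0, -0.3, -0.7]
finger_gap: 0.0454
finger_force: 20.0
```

```bash
python3 -c "
from h import *
go(606,-251,30,87.2)
print(r.state()['force'])"
```

```text
t 21.50 grasp [ 603.6 -247.3   73.1] close ang 87.4 gap 45.4 ff 20.0 q [ 0.49  0.68 -0.2   1.66  0.17  0.83  1.74]
  shift now-axes [-2.8 -3.8 43.1]  turn z 0.2 (or other way -179.8)  after-turn shift [-2.8 -3.7 43.1]  level [ 0.17 -0.24 -0.  ]
[-1.04026917 -0.32782093 -0.69789993]
```

Request:
{"name": "carry_out", "arguments": {"motion": [[0,0,12,0,0,0,1],[0,0,14,0,0,0,1],[0,0,10,0,0,0,1],[0,0,5,0,0,0,1],[0,0,2,0,0,0,1],[0,0,1,0,0,0,1],[0,0,0,0,0,0,1],[0,0,0,0,0,0,0.3],[0,0,0,0,0,0,0.3],[0,0,0,0,0,0,0.3]]}}

```text
time: 22.5
eef_pos: [0.6057, -0.251, 0.1906]
ee_rot: [-3.141, 0.001, 3.093]
force: [0.1, 0.7, -0.4]
finger_gap: 0.0627
finger_force: 0.0
```

```bash
python3 -c "
from h import *
go(378,-329,25,49)
print(r.state()['force'])"
```

```text
t 22.50 grasp [ 605.7 -251.    31.6] close ang 87.2 gap 62.7 ff 0.0 q [ 0.49  0.74 -0.19  1.67  0.19  0.75  1.73]
  shift now-axes [223.7 -89.    6.5]  turn z 38.2 (or other way -141.8)  after-turn shift [ 120.7 -208.2    6.5]  level [-0.01  0.03 -0.  ]
[ 0.10319004  0.69852698 -0.35726795]
```

Request:
{"name": "carry_out", "arguments": {"motion": [[0,0,-15,0,0,0,0.3],[0,0,-35,0,0,0,0.3],[0,0,-40,0,0,0,0],[0,0,-10,0,0,0,0],[28,-11,0,0,0,0,0],[42,-17,0,0,0,0,0],[45,-18,0,0,0,0,0],[45,-18,0,0,0,0,0],[40,-16,0,0,0,0,0],[23,-9,0,0,0,0,0]]}}

```text
time: 23.5
eef_pos: [0.3747, -0.3303, 0.2907]
ee_rot: [-3.141, -0.002, 3.089]
force: [0.7, 0.5, -0.1]
finger_gap: 0.0917
finger_force: 0.0
```

```bash
python3 -c "
from h import *
go(378,-329,24,87.2)
print(r.state()['force'])"
```

```text
t 23.50 grasp [ 374.4 -330.4  131.7] close ang 87.0 gap 91.7 ff 0.0 q [ 0.84  0.37 -0.2   2.03  0.11  0.76  2.09]
  shift now-axes [ -3.7   1.6 107.7]  turn z -0.2 (or other way 179.8)  after-turn shift [ -3.7   1.6 107.7]  level [-0.05 -0.1   0.  ]
[ 0.74357309  0.45185152 -0.10037736]
```

Request:
{"name": "carry_out", "arguments": {"motion": [[0,0,25,0,0,0,0],[0,0,35,0,0,0,0.05],[0,0,28,0,0,0,0.1],[0,0,15,0,0,0,0.2],[0,0,4,0,0,0,0.25],[0,0,0,0,0,0,1],[0,0,0,0,0,0,1],[0,0,0,0,0,0,1],[0,0,0,0,0,0,1],[0,0,0,0,0,0,1]]}}

```text
time: 24.5
eef_pos: [0.379, -0.3294, 0.1843]
ee_rot: [-3.14, 0.002, 3.093]
force: [-0.9, 0.5, 6.5]
finger_gap: 0.0473
finger_force: 20.0
```

```bash
python3 - <<'E'
from h import *
go(553,280,170,79.5)
im=r.grab_frame("top")[:,:,::-1];b=r.grab_frame("side")[:,:,::-1]
g=lambda i,x,y,w,h:cv2.resize(i[y:y+h,x:x+w],(400,int(400*h/w)),interpolation=cv2.INTER_CUBIC)
cv2.imwrite("pics/p5.png",np.hstack([g(im,140,120,260,150),g(b,180,140,208,120)]))
E
```

```text
t 24.50 grasp [ 379.3 -329.6   25.3] close ang 87.2 gap 47.3 ff 20.0 q [ 0.8   0.56 -0.16  2.06  0.17  0.53  2.03]
  shift now-axes [-144.1  617.2 -145.3]  turn z 7.7 (or other way -172.3)  after-turn shift [ -60.   630.9 -145.3]  level [-0.08  0.1  -0.  ]
```

View pics/p5.png

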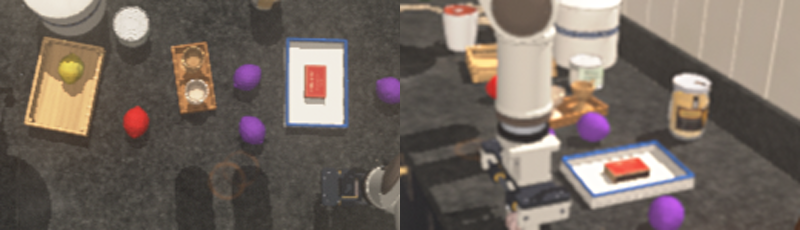

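The lemon is in the crate's far half (top crop (70,70)). The matchbox lies flat in the tray (315,82), both cups are in the rack, and the garlic is gripped. I'm moving to the crate.

Request:
{"name": "carry_out", "arguments": {"motion": [[0,0,-10,0,0,0,1],[0,0,-30,0,0,0,1],[0,0,-40,0,0,3.9,1],[0,0,-40,0,0,3.8,1],[0,0,-25,0,0,0,1],[-2,25,0,0,0,0,1],[-4,36,0,0,0,0,1],[-4,44,0,0,0,0,1],[-4,44,0,0,0,0,1],[-4,44,0,0,0,0,1]]}}

```text
time: 25.6
eef_pos: [0.4312, -0.1408, 0.3289]
ee_rot: [-3.141, 0.001, 2.958]
force: [0.3, 0.2, -0.0]
finger_gap: 0.0478
finger_force: 20.0
```

Request:
{"name": "carry_out", "arguments": {"motion": [[-4,44,0,0,0,0,1],[-4,44,0,0,0,0,1],[-4,44,0,0,0,0,1],[-4,44,0,0,0,0,1],[-4,44,0,0,0,0,1],[-4,44,0,0,0,0,1],[-4,44,0,0,0,0,1],[-5,44,0,0,0,0,1],[-5,40,0,0,0,0,1],[-4,30,0,0,0,0,1]]}}

```text
time: 26.6
eef_pos: [0.5492, 0.2678, 0.3289]
ee_rot: [3.14, 0.0, 2.961]
force: [0.6, -0.3, -0.5]
finger_gap: 0.0475
finger_force: 20.0
```

Request:
{"name": "carry_out", "arguments": {"motion": [[0,12,0,0,0,0,1],[0,4,0,0,0,0,1],[0,0,20,0,0,0,1],[0,0,30,0,0,0,1],[0,0,20,0,0,0,1],[0,0,5,0,0,0,1],[0,0,0,0,0,0,1],[0,0,0,0,0,0,1],[0,0,0,0,0,0,1],[0,0,0,0,0,0,1]]}}

```text
time: 27.6
eef_pos: [0.5528, 0.2807, 0.2545]
ee_rot: [3.14, 0.002, 2.958]
force: [-0.5, 0.7, -0.5]
finger_gap: 0.0478
finger_force: 20.0
```

```bash
python3 -c "
from h import *
go(553,280,34,79.5)
print(r.state()['force'])"
```

```text
t 27.60 grasp [553.  280.9  95.5] close ang 79.5 gap 47.8 ff 20.0 q [-0.22  0.62 -0.39  1.74  0.31  0.84  0.63]
  shift now-axes [-0.  -0.9 61.4]  turn z 0.0 (or other way -180.0)  after-turn shift [-0.  -0.9 61.4]  level [0.06 0.09 0.  ]
[-0.4665802   0.6894222  -0.46532097]
```

Request:
{"name": "carry_out", "arguments": {"motion": [[0,-1,15,0,0,0,1],[0,0,18,0,0,0,1],[0,0,14,0,0,0,1],[0,0,9,0,0,0,1],[0,0,4,0,0,0,1],[0,0,0,0,0,0,1],[0,0,0,0,0,0,0.35],[0,0,0,0,0,0,0.35],[0,0,0,0,0,0,0.35],[0,0,-10,0,0,0,0.35]]}}

```text
time: 28.6
eef_pos: [0.5517, 0.2793, 0.2028]
ee_rot: [-3.14, -0.001, 2.959]
force: [-0.0, 0.4, -0.1]
finger_gap: 0.0597
finger_force: 0.0
```

Request:
{"name": "carry_out", "arguments": {"motion": [[0,0,-25,0,0,0,0.35],[0,0,-40,0,0,0,0.35],[0,0,-45,0,0,0,0.35],[0,0,-45,0,0,0,0.35],[0,0,-25,0,0,0,0.35],[45,0,0,0,0,0,0.35],[45,0,0,0,0,0,0.35],[0,45,0,0,0,0,0.35],[0,45,0,0,0,0,0.35],[0,45,0,0,0,0,0.35]]}}

```text
time: 29.6
eef_pos: [0.4881, 0.4297, 0.3849]
ee_rot: [3.141, 0.002, 2.958]
force: [0.3, 0.6, 0.0]
finger_gap: 0.0593
finger_force: 0.0
```

Request:
{"name": "carry_out", "arguments": {"motion": [[0,45,0,0,0,0,0.35],[0,45,0,0,0,0,0.35],[0,35,0,0,0,0,0.35],[0,0,0,0,0,0,0.35],[0,0,0,0,0,0,0.35],[0,0,0,0,0,0,0.35],[0,0,0,0,0,0,0.35],[0,0,0,0,0,0,0.35],[0,0,0,0,0,0,0.35],[0,0,0,0,0,0,0.35]]}}

```text
time: 30.6
eef_pos: [0.5112, 0.5512, 0.3836]
ee_rot: [3.141, 0.0, 2.958]
force: [0.1, 0.1, -0.7]
finger_gap: 0.0598
finger_force: 0.0
```

```bash
python3 - <<'E'
from h import *
im=r.grab_frame("top")[:,:,::-1].copy();b=r.grab_frame("side")[:,:,::-1]
g=lambda i,x,y,w,h:cv2.resize(i[y:y+h,x:x+w],(800,int(800*h/w)),interpolation=cv2.INTER_CUBIC)
cv2.imwrite("pics/p6.png",np.vstack([g(im,100,120,280,100),g(b,180,130,200,75)]))
c=np.array([.62,.006]);u=np.array([np.cos(.127),np.sin(.127)]);v=np.array([-u[1],u[0]])
for n,roi,z in (("W",(254,148,277,171),.06),("P",(256,172,278,192),.06)):
    gr=cv2.resize(cv2.cvtColor(im[roi[1]:roi[3],roi[0]:roi[2]],cv2.COLOR_BGR2GRAY),None,fx=6,fy=6,interpolation=cv2.INTER_CUBIC)
    k=cv2.HoughCircles(gr,cv2.HOUGH_GRADIENT,1,200,param1=80,param2=12,minRadius=42,maxRadius=54)
    if k is None: print(n,"none");continue
    p=(k[0,0,:2]+.5)/6-.5+np.array(roi[:2]); P=ray("top",[p],z)[0,:2]; print(n,p,P.round(3),"rack frame",((P-c)@u).round(4),((P-c)@v).round(4))
print(r.state()["time"],r.state()["force"])
E
```

```text
W none
P [266.83333302 179.66666698] [0.58  0.004] rack frame -0.04 0.0027
30.7 [-0.22096623 -0.35589672 -0.30555947]
```

View pics/p6.png

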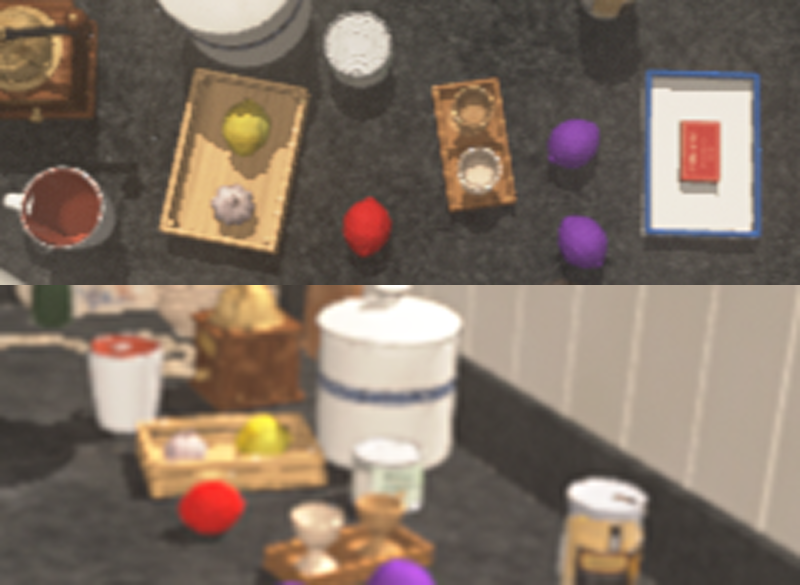

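All five are placed and look settled. I'll do a quick numeric check of the wooden cup's rim centre (265.9,157.5) and of whether anything moves between frames, and hand in if both are good.

```bash
python3 - <<'E'
from h import *
c=np.array([.62,.006]);u=np.array([np.cos(.127),np.sin(.127)]);v=np.array([-u[1],u[0]])
P=ray("top",[[265.9,157.5],[267.2,179.5]],.06)[:,:2]; d=np.c_[(P-c)@u,(P-c)@v]*1e3; print(d.round(1))
a=r.grab_frame("top");b=r.grab_frame("top")
print(np.abs(a[145:212,150:375].astype(int)-b[145:212,150:375]).mean())
if (np.abs(np.abs(d[:,0])-35)<10).all() and (np.abs(d[:,1])<10).all(): print(r.finish_job())
E
```

```text
[[ 31.1  -4.6]
 [-39.6   1.5]]
1.122587064676617
the job is handed in; nothing more can be done
None
```

I placed all five things and handed the job in at about 31 s of the 128 s limit; I don't have the judge's verdict. In the last pictures both egg cups stand in the rack (about 4–5 mm from their bay centres along the rack, within the 14 mm allowed), the lemon and garlic are in the crate, and the matchbox lies flat in the tray. The tin and mug appear undisturbed.

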